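# Draw the wedge from under the stone stack and wedge the workpiece

### The arm

A 6-joint arm with a two-finger parallel gripper is mounted at the origin on the work surface. World frame = base frame: x ahead of the robot, y to its left, z up, the work surface at z = 0. Lengths are in m, angles in rad, forces in N, time in s.
With the tool pointing down it reaches from about 0.275 to 0.975 m from the base axis. Payload 8.4 kg.
Tool frame: the origin (TCP) lies midway between the tips of the shut fingers; the grasp point (between the pads) lies 19 mm behind it; z points along the fingers, y is the line along which they close (so a half turn about z gives the same grasp; the last joint's range is limited). The gripper opens to 92 mm and grips with 3 to 60 N. Pads are 20 mm wide; open, the fingers measure 128 mm over their backs; the gripper's body (75 mm by 189 mm) begins 69 mm behind the grasp point.
Start: joints at [-1.27, 0.353, 1.633, -0, 1.155, -0.002], TCP at [0.186, -0.597, 0.215] pointing down, gripper open.
Joint ranges: [-2.63, 2.63], [-0.92, 2.1], [0.06, 2.66], [-1.3, 4.44], [0, 2.69], [-3.02, 3.02]. Speed limits (rad/s): [2.22, 2.22, 2.79, 3.14, 3.14, 3.14].

### API

Orientations are given as a rotation vector (axis times angle).
In Python, from cell import arm, viewer gives the robot as it stands.
- The arm moves only by the tool send_rows, never from a script. Its arguments are lists of equal length, an entry for each row: "translation": the shift along the tool's x, y, z in m, a list of three; "angular": the turn, a rotation vector about the tool's x, y, z in rad, a list of three; "hand": the opening, from 0 (shut) to 1 (fully open). In form: {"translation": [[tx, ty, tz], ...], "angular": [[ax, ay, az], ...], "hand": [hand, ...]}. A call has 1 to 12 rows; each row shifts and turns the commanded pose from where the row before left it, along the tool's axes as they then stand; what a row does not reach is not made up. A row lasts 1/8 s, in which the tool goes at most 62.5 mm and 10.7 degrees, less where a joint would pass 70% of its speed; a pose out of reach is approached as far as the arm can. A call is refused whole if a number of a shift passes 0.0625 or a number of a turn 0.188, either way. A call with a gripper value outside its range is refused whole. The fingers move at their own pace and stop on an object; "force" is the grip in N (left out, the last holds). Time passes only in rows, so rows that do not move let the fingers close. It gives the time, the measured TCP pose, the force, the opening and the grip force at its end, in the units of the state.
- arm.read_state(): the state, without advancing time (a new reading comes with each control period).
- viewer.grab_frame(name): name is "scene" or "top"; returns the picture (384x512x3 uint8, red, green, blue); there is no depth.
- viewer.camera_params(name): a dict with "fx", "fy", "cx", "cy" (pixels), "R" (3x3) and "t" (3): a world point X has camera coordinates R X + t. Camera axes: x right, y down, z forward; pixel columns grow to the right and rows downward; lengths in m; the calibration is good to about 2 mm. A picture is of the moment at which its call begins. camera_params takes no time and is no camera call.
- arm.hand_in(): hands the job in; it is judged then, once.
The state is a dict: "t": time; "joint_pos": joint angles; "qd": joint speeds; "joint_torque": joint torques, N m; "position": TCP position; "tool_rot": TCP orientation; "force": force on the tool from outside, world axes, zero at the start; "torque": the same for the moment, N m; "opening": finger opening in m; "grip_force": force on a finger pad.
Only numpy, scipy, OpenCV 4.12 (cv2) and the standard library are available. Lean on these libraries where they do the work, as an engineer would, in place of code of your own. Each camera call takes 0.05 s, during which the arm holds its last target. There are 200 camera calls.

### The job

Slide the wooden wedge out from under the stack of stone slabs, easing it along the bench and not prying upwards, so that the stack comes down flat and stays where it is with the little column still standing on it. Then push the wedge, thin end first, into the tapering gap between the loose carving slab and the angled cleat until the slab is shoved right across and held firmly against its batten: the stone is soft, so press it in hand-tight and do not force it. Leave the mug, the mallet and the chisel where they are.

Things in the scene. Friction and masses are not known exactly. Their poses are not given: they have to be found in the camera images.
- wedge: Brown hardwood wedge lying flat, 170 long, 12 thick, 50 g. Origin: underside, middle of its square butt (x -25 to 25, y -18 to 18 mm); +x points to the thin end. Left face (y = 18) straight all along; right face runs in from x = 25 at 1 in 8 (0.124 rad): 36 mm wide at the butt, 21 at the tip. The top of the last 30 mm is bevelled from 12 to 2 mm thick.
- wedge_tip (a point): Middle of the wedge's thin end, on the underside (145 mm ahead of the wedge's origin, 7.5 mm to its left). At the start the last 60 mm or so of the wedge lie under the stack and carry its front edge; drawing it out straight takes about 5 to 16 N. Drawn out slowly and straight, the stack stays by its own friction.
- wedge_butt (a point): Middle of the flat end face of the butt (25 mm behind the wedge's origin, 6 mm up). The butt sticks out towards the robot, free on both sides, to be gripped from above across its 36 mm; its end face can be pushed with closed fingers.
- slab_low: Lowest limestone slab of the stack, 170 x 140 x 20 mm (x, y, z), about 0.95 kg. Origin: centre of its underside. At the start its far (+x) bottom edge rests on the bench and its near edge is propped up by the wedge (leaning back 0.086 rad); without the wedge it lies flat on the bench, its centre 7 mm lower.
- slab_mid: Middle slab of the stack, 110 x 120 x 20 mm, about 0.53 kg, loose on the lowest slab towards its far end. Origin: centre of its underside.
- column: Slender trial piece, a small limestone column standing loose on the middle slab: square plinth 34 mm wide, shaft 20 mm thick, 150 mm high in all, 0.17 kg; its top is about 190 mm above the bench. A jolt topples it. Origin: centre of its underside.
- cleat: Pale timber angled cleat and end stop, one fixed piece on the bench, 18 mm high. Origin: on the bench, 45 mm in front of the mouth of the tapering gap; +x points into the gap (the way the wedge goes in, its x axis parallel to this one, its straight face to the slab), +y to the carving slab.
- gap_mouth (a point): On the bench in the mouth of the gap, axes as the cleat's; the angled face runs from (0, -16) to (132, 0.5) mm in this frame, the wedge's own 1 in 8. The rubber-faced batten beyond the slab, parallel to x, is not measured; its place differs: with the slab against it, the slab's near side is at y = 12.5 to 19 mm. How deep the wedge goes (origin at x = -80 to -5 mm when tight) is found by feel.
- end_stop (a point): Middle of the end stop's face, 133 mm beyond the mouth: it keeps the slab from going along with the wedge (the stop spans y = 27 to 122 mm). Pushed in with 15 to 20 N the wedge is hand-tight and stays by itself, pressing the slab with about half to 3/4 of that push. Fingers rubbing on the butt can make the push read high too soon: ease off and push again until it goes no further.
- workpiece: Loose limestone slab to be carved, 130 x 90 x 25 mm, about 0.6 kg, with chisel marks on top. Origin: centre of its underside; axes nearly parallel to the cleat's. It has some mm of play: the wedge, pushed along the angled face, slides it across with about 2 to 8 N; once it meets the batten the push climbs 1 to 2 N per mm.
- mug: White mug, 76 mm wide, 85 mm high. Bystander. Origin: centre of its underside.
- mallet: Round dark mallet standing on its head, 72 mm wide, 152 mm high. Bystander. Origin: centre of its underside.
- chisel: Dark steel stone chisel lying on the bench, 170 mm long, 12 mm thick. Bystander. Origin: underside, near its middle.
There are look-alikes about, which are no part of the job. There is more than one size of the wedge; the one meant has the size given above.

How it is judged:
By the outcome, as a careful person would: the job done as asked, in the order asked, and still so for the second after the job is handed in, with the robot touching nothing.
It also fails if it takes over 72 s, if anything falls off the work surface, if the arm or the gripper's body presses on something with over 40 N, if the wrist force passes 120 N, or if a joint passes its speed limit or range.

## Working session

There is one attempt and no reset: what is moved stays moved. The work goes in short steps, Python scripts to look and compute and a tool call to move; the robot and the scene stay as the last step left them, time stands still between calls to the robot, and variables do not carry over. Pictures are saved under pics/ and viewed, at most 10 in all, crops included, and the job is handed in when it is done.

Besides the shell and the picture viewer there is one more tool, called by a JSON object that holds its "name" and its "arguments", one argument or row to a line. send_rows: Moves the arm, as the interface text tells. Its arguments: {"type":"object","properties":{"translation":{"type":"array","items":{"type":"array","items":{"type":"number"}}},"angular":{"type":"array","items":{"type":"array","items":{"type":"number"}}},"hand":{"type":"array","items":{"type":"number"}},"force":{"type":"number"}},"required":["translation","angular","hand"]}

```bash
ls; mkdir -p pics; python3 - <<'E'
from cell import arm, viewer
import cv2
s=arm.read_state(); print(s)
for n in("scene","top"):
    im=viewer.grab_frame(n); cv2.imwrite(f"pics/{n}0.png",cv2.resize(im[:,:,::-1],(800,600),interpolation=cv2.INTER_CUBIC)); cv2.imwrite(f"raw_{n}0.png",im[:,:,::-1])
    print(n,viewer.camera_params(n))
E
```

```text
pics
{'t': 0.0, 'joint_pos': array([-1.27038899e+00,  3.53646874e-01,  1.63413392e+00, -3.74304032e-05,
        1.15519909e+00, -2.44614109e-03]), 'qd': array([-0.00130366, -0.00043347,  0.00056819, -0.00087959,  0.00037478,
        0.00159456]), 'joint_torque': array([-4.25372650e-05, -5.93840361e+01, -3.34220159e+01,  6.96021016e-02,
        2.34277127e-02, -1.25623542e-04]), 'position': array([ 0.18621625, -0.59609159,  0.21386458]), 'tool_rot': array([-3.10428823e+00, -4.73722473e-01,  3.76452483e-04]), 'force': array([-0.43236497, -0.40898504,  0.12259092]), 'torque': array([-0.02265917, -0.02248692, -0.08059197]), 'grip_force': 0.0, 'opening': 0.09200571347480303}
scene {'fx': 408.1427764547589, 'fy': 408.1427764547589, 'cx': 247.70121242065838, 'cy': 196.88175308488792, 'R': array([[ 0.78990988,  0.61310646, -0.01195225],
       [ 0.49942952, -0.65451682, -0.56760716],
       [-0.35582657,  0.44238919, -0.82321277]]), 't': array([-0.40392781, -0.12686552,  1.36495311])}
top {'fx': 402.04292506323793, 'fy': 402.04292506323793, 'cx': 257.9794700158683, 'cy': 194.14244032423846, 'R': array([[-0.02361287, -0.99972052,  0.0011482 ],
       [-0.99796678,  0.0235034 , -0.05924444],
       [ 0.05920089, -0.0025448 , -0.99824285]]), 't': array([0.0831421 , 0.44025476, 1.23197229])}
```

View pics/scene0.png

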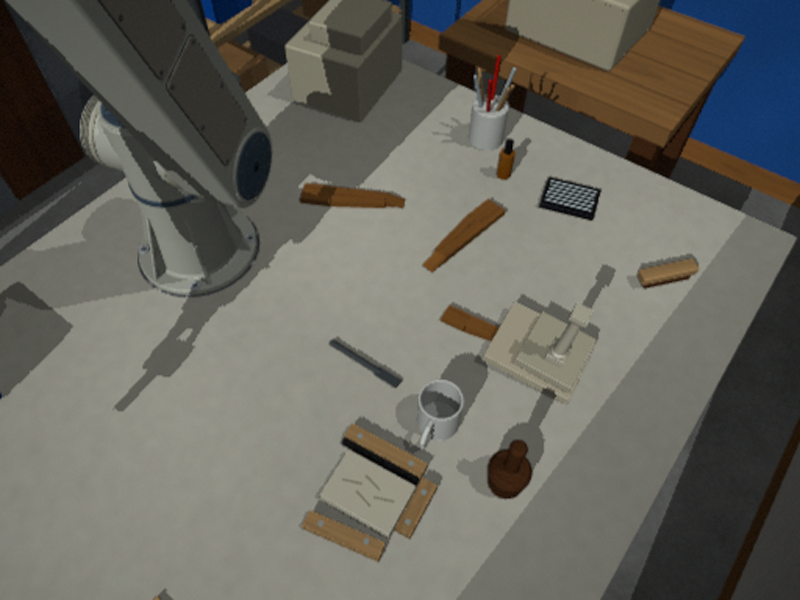

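View pics/top0.png

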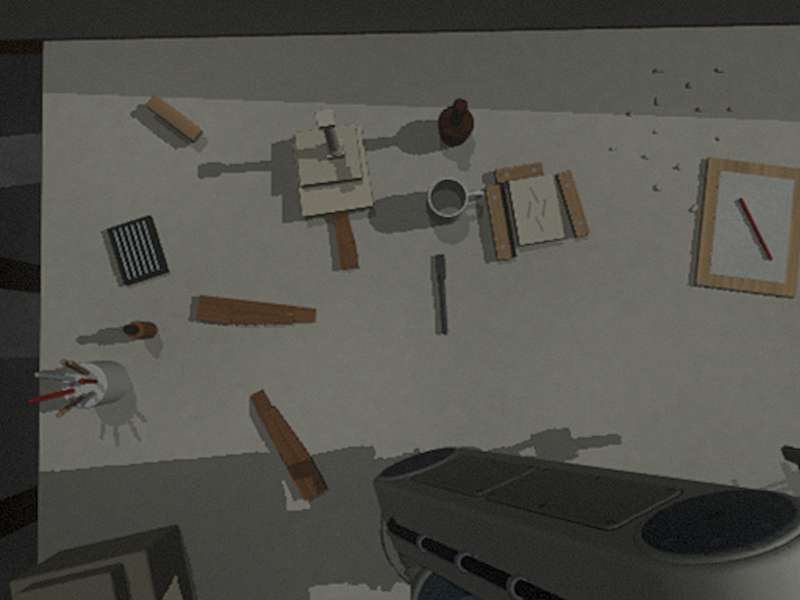

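The top view (800 px scale) shows the wedge butt at about (347,268) under the stack at (335,170). The carving slab is at (537,210), with the cleat to its right at (573,203), the stop above it at (520,172) and the rubber batten to its left at (500,222). The mug, chisel and mallet are nearby. The scene view agrees.

```bash
cat > h.py <<'E'
import numpy as np, cv2
from cell import arm, viewer
def ray(n,px,z):
    c=viewer.camera_params(n); px=np.atleast_2d(px).astype(float)
    d=np.c_[(px[:,0]-c['cx'])/c['fx'],(px[:,1]-c['cy'])/c['fy'],np.ones(len(px))]@c['R']
    o=-c['R'].T@c['t']; return o+d*((z-o[2])/d[:,2])[:,None]
def wood(im):
    hsv=cv2.cvtColor(im,cv2.COLOR_BGR2HSV); return ((hsv[...,1]>85)&(hsv[...,0]<25)&(hsv[...,2]>40)).astype(np.uint8)*255
E
python3 - <<'E'
from h import *
for n,rois in (("top",{"wedge":(205,130,235,178,.012),"cleat":(354,105,382,156,.018),"stop":(315,100,350,118,.018),"batten":(305,115,330,170,.018)}),
               ("scene",{"wedge":(278,190,325,222,.012),"cleat":(190,325,250,360,.018)})):
    im=cv2.imread(f"raw_{n}0.png")
    for k,(a,b,c,d,z) in rois.items():
        m=wood(im[b:d,a:c]); cs,_=cv2.findContours(m,cv2.RETR_EXTERNAL,cv2.CHAIN_APPROX_NONE)
        ct=max(cs,key=cv2.contourArea)[:,0]+[a,b]
        p=cv2.approxPolyDP(ct.reshape(-1,1,2).astype(np.int32),2,True)[:,0]
        r=cv2.boxPoints(cv2.minAreaRect(ct.astype(np.float32)))
        print(n,k,len(ct)); print(np.c_[p,ray(n,p,z)[:,:2]*1000].round(0).tolist()); print(' box',(ray(n,r,z)[:,:2]*1000).round(0).tolist())
im=cv2.imread("raw_top0.png")
a=cv2.resize(im[95:180,180:390],(800,324),interpolation=cv2.INTER_CUBIC)
im2=cv2.imread("raw_scene0.png")
b=cv2.resize(im2[255:365,185:365],(450,275),interpolation=cv2.INTER_CUBIC)
c=cv2.resize(im2[180:265,270:390],(350,248),interpolation=cv2.INTER_CUBIC)
o=np.zeros((600,800,3),np.uint8);o[:324]=np.clip(a*1.6,0,255);o[325:600,:450]=b;o[325:573,450:]=c
cv2.imwrite("pics/crop.png",o)
E
```

```text
top wedge 85
[[219.0, 136.0, 627.0, 190.0], [214.0, 137.0, 624.0, 206.0], [213.0, 141.0, 612.0, 209.0], [218.0, 171.0, 517.0, 195.0], [228.0, 170.0, 520.0, 164.0], [222.0, 138.0, 620.0, 181.0]]
 box [[624.0, 211.0], [629.0, 177.0], [520.0, 161.0], [515.0, 195.0]]
top cleat 92
[[364.0, 109.0, 700.0, -265.0], [357.0, 114.0, 685.0, -242.0], [369.0, 151.0, 568.0, -275.0], [376.0, 146.0, 583.0, -297.0]]
 box [[693.0, -239.0], [701.0, -266.0], [575.0, -300.0], [567.0, -274.0]]
top stop 71
[[346.0, 104.0, 718.0, -209.0], [319.0, 108.0, 707.0, -124.0], [318.0, 116.0, 682.0, -120.0], [346.0, 111.0, 695.0, -208.0]]
 box [[706.0, -116.0], [719.0, -209.0], [692.0, -212.0], [679.0, -119.0]]
top batten 108
[[311.0, 119.0, 673.0, -98.0], [318.0, 165.0, 528.0, -115.0], [324.0, 165.0, 527.0, -134.0], [327.0, 162.0, 537.0, -143.0], [318.0, 118.0, 675.0, -120.0]]
 box [[672.0, -95.0], [677.0, -125.0], [529.0, -145.0], [525.0, -115.0]]
scene wedge 80
[[282.0, 203.0, 518.0, 162.0], [312.0, 217.0, 617.0, 175.0], [318.0, 211.0, 620.0, 204.0], [290.0, 196.0, 522.0, 199.0]]
 box [[520.0, 155.0], [508.0, 197.0], [618.0, 213.0], [627.0, 172.0]]
scene cleat 116
[[197.0, 328.0, 567.0, -279.0], [193.0, 336.0, 573.0, -300.0], [242.0, 358.0, 701.0, -267.0], [246.0, 348.0, 695.0, -243.0], [200.0, 327.0, 572.0, -273.0]]
 box [[574.0, -304.0], [565.0, -274.0], [695.0, -240.0], [702.0, -269.0]]
```

View pics/crop.png

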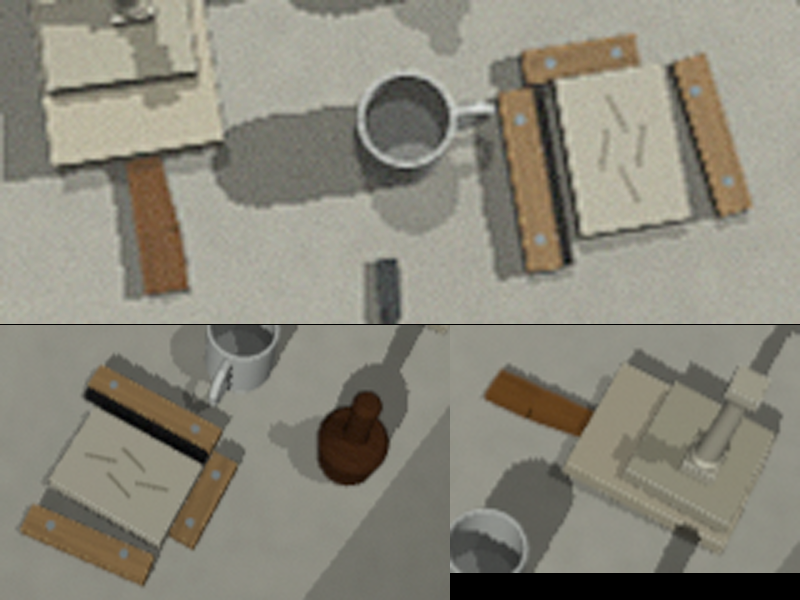

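The crop shows the wedge clear of the slab edge with both sides free, and the slab lying between the batten and the cleat. Next I'll fit the edge lines.

```bash
cat >> h.py <<'E'
def fit(P):
    vx,vy,x,y=cv2.fitLine(P.astype(np.float32),cv2.DIST_HUBER,0,.01,.01).ravel()
    if vx<0: vx,vy=-vx,-vy
    return np.array([x,y]),np.arctan2(vy,vx)
def contour(n,im,roi,z,mask=None,k=4):
    a,b,c,d=roi; u=cv2.resize(im[b:d,a:c],None,fx=k,fy=k,interpolation=cv2.INTER_CUBIC)
    m=(mask or wood)(u); cs,_=cv2.findContours(m,cv2.RETR_EXTERNAL,cv2.CHAIN_APPROX_NONE)
    ct=max(cs,key=cv2.contourArea)[:,0]
    return ray(n,(ct+.5)/k-.5+[a,b],z)[:,:2]*1000
def sides(P,yaw,trim=.15):
    """fit lines on left/right sides relative to yaw; returns (point,angle) for each and near/far extents"""
    R=np.array([[np.cos(yaw),np.sin(yaw)],[-np.sin(yaw),np.cos(yaw)]]); Q=P@R.T
    lo,hi=np.percentile(Q,.5,axis=0),np.percentile(Q,99.5,axis=0); L=hi-lo; o={}
    inx=(Q[:,0]>lo[0]+trim*L[0])&(Q[:,0]<hi[0]-trim*L[0]); iny=(Q[:,1]>lo[1]+.25*L[1])&(Q[:,1]<hi[1]-.25*L[1]); mid=(lo+hi)/2
    for k,s in dict(left=inx&(Q[:,1]>mid[1]),right=inx&(Q[:,1]<mid[1]),near=iny&(Q[:,0]<mid[0]),far=iny&(Q[:,0]>mid[0])).items():
        p,a=fit(P[s]) ; o[k]=(p.round(1).tolist(),round(float(a),3))
    return o
def stone(im):
    hsv=cv2.cvtColor(im,cv2.COLOR_BGR2HSV); return hsv
E
python3 - <<'E'
from h import *
for n,rois in (("top",{"wedge":(200,141,240,180,.012),"cleat":(352,102,384,158,.018),"stop":(312,100,350,122,.018),"batten":(303,121,330,172,.018)}),
               ("scene",{"wedge":(275,188,312,222,.012),"cleat":(185,322,252,362,.018)})):
    im=cv2.imread(f"raw_{n}0.png")
    for k,(a,b,c,d,z) in rois.items():
        P=contour(n,im,(a,b,c,d),z); print(n,k,sides(P,.27 if k=="cleat" else .14))
# workpiece top: bright mask
im=cv2.imread("raw_top0.png")
def br(u):
    g=cv2.GaussianBlur(cv2.cvtColor(u,cv2.COLOR_BGR2GRAY),(0,0),2); t,m=cv2.threshold(g,0,255,cv2.THRESH_OTSU); return m
for n,roi in (("top",(326,110,362,157)),("scene",(200,280,270,345))):
    im=cv2.imread(f"raw_{n}0.png"); 
    P=contour(n,im,roi,.025,br); print(n,"work",sides(P,.14),(cv2.boxPoints(cv2.minAreaRect(P.astype(np.float32)))).round(0).tolist())
hs=cv2.cvtColor(cv2.imread("raw_top0.png"),cv2.COLOR_BGR2GRAY)
print(hs[135,300:385].tolist())
E
```

```text
top wedge {'left': ([563.5, 201.6999969482422], 0.13), 'right': ([567.7999877929688, 169.10000610351562], 0.2), 'near': ([517.0, 178.60000610351562], -1.428), 'far': ([612.5, 192.39999389648438], 1.547)}
top cleat {'left': ([631.2000122070312, -256.5], 0.258), 'right': ([637.5999755859375, -282.29998779296875], 0.264), 'near': ([570.7000122070312, -285.70001220703125], -1.295), 'far': ([696.4000244140625, -251.1999969482422], -1.298)}
top stop {'left': ([692.5999755859375, -117.5], 0.075), 'right': ([705.7000122070312, -209.5], 0.164), 'near': ([688.4000244140625, -166.89999389648438], -1.424), 'far': ([711.0, -155.8000030517578], -1.438)}
top batten {'left': ([596.0, -106.0999984741211], 0.139), 'right': ([609.5999755859375, -132.3000030517578], 0.143), 'near': ([527.2000122070312, -130.39999389648438], -1.497), 'far': ([667.2000122070312, -111.5], 1.547)}
scene wedge {'left': ([562.7000122070312, 204.10000610351562], 0.126), 'right': ([562.4000244140625, 162.39999389648438], 0.182), 'near': ([514.9000244140625, 177.89999389648438], -1.455), 'far': ([605.7999877929688, 189.899993896
[... 504 characters left out ...]
7.0], [703.0, -246.0], [686.0, -139.0]]
scene work {'left': ([573.0, -156.10000610351562], 0.124), 'right': ([597.5999755859375, -246.8000030517578], 0.158), 'near': ([529.0999755859375, -225.3000030517578], -0.844), 'far': ([686.0, -192.5], -1.428)} [[485.0, -156.0], [504.0, -283.0], [696.0, -255.0], [677.0, -128.0]]
[103, 105, 106, 109, 89, 67, 64, 51, 51, 63, 74, 71, 48, 70, 92, 80, 76, 80, 81, 81, 80, 83, 58, 27, 21, 44, 65, 55, 36, 88, 120, 113, 113, 112, 116, 113, 112, 109, 94, 102, 112, 110, 110, 111, 112, 113, 109, 89, 97, 114, 111, 111, 113, 114, 111, 110, 113, 115, 87, 67, 69, 75, 52, 25, 65, 90, 80, 76, 79, 77, 82, 79, 73, 96, 107, 107, 109, 106, 109, 108, 104, 108, 110, 108, 107]
```

{"name": "send_rows", "arguments": {
  "translation": [
    [0,0,0],
    [0.0268,-0.0426,0],
    [0.0268,-0.0426,0],
    [0.0268,-0.0426,0],
    [0.0268,-0.0426,0],
    [0.0268,-0.0426,0],
    [0.0268,-0.0426,0],
    [0.0268,-0.0426,0],
    [0.0268,-0.0426,0],
    [0.0268,-0.0426,0],
    [0.0268,-0.0426,0],
    [0.0268,-0.0426,0]
  ],
  "angular": [
    [0,0,0.168],
    [0,0,0],
    [0,0,0],
    [0,0,0],
    [0,0,0],
    [0,0,0],
    [0,0,0],
    [0,0,0],
    [0,0,0],
    [0,0,0],
    [0,0,0],
    [0,0,0]
  ],
  "hand": [1,1,1,1,1,1,1,1,1,1,1,0.7]
}}

```text
t: 1.6
position: [0.4158, -0.091, 0.2146]
tool_rot: [3.134, 0.212, 0.0]
force: [0.9, -0.4, 0.8]
opening: 0.0838
grip_force: 0.0
```

```bash
cat >> h.py <<'E'
from scipy.spatial.transform import Rotation as Ro
def togo(x,y,z,yaw=None):
    s=arm.read_state(); R=Ro.from_rotvec(s['tool_rot']).as_matrix(); th=np.arctan2(R[1,0],R[0,0])
    print('t',round(s['t'],2),'pos',(s['position']*1000).round(1),'yaw',th.round(4),'zaxis',R[:,2].round(4),'F',s['force'].round(1),'open',round(s['opening']*1000,1),'grip',round(s['grip_force'],1))
    d=np.array([x,y,z])-s['position']*1000
    print('tool delta mm',(R.T@d).round(1),'turn z',None if yaw is None else round(th-yaw,4))
E
python3 -c "
from h import *
togo(540,182,150,.135)"
```

```text
t 1.6 pos [415.8 -91.  214.6] yaw 0.1348 zaxis [ 1.e-04 -1.e-04 -1.e+00] F [ 0.9 -0.4  0.8] open 83.8 grip 0.0
tool delta mm [ 159.7 -253.9   64.6] turn z -0.0002
```

{"name": "send_rows", "arguments": {
  "translation": [
    [0.0228,-0.0363,0],
    [0.0228,-0.0363,0],
    [0.0228,-0.0363,0],
    [0.0228,-0.0363,0],
    [0.0228,-0.0363,0.01],
    [0.0228,-0.0363,0.02],
    [0.0228,-0.0363,0.035],
    [0,0,0.04],
    [0,0,0.02],
    [0,0,0]
  ],
  "angular": [
    [0,0,0],
    [0,0,0],
    [0,0,0],
    [0,0,0],
    [0,0,0],
    [0,0,0],
    [0,0,0],
    [0,0,0],
    [0,0,0],
    [0,0,0]
  ],
  "hand": [0.65,0.65,0.65,0.65,0.65,0.65,0.65,0.65,0.65,0.65]
}}

```text
t: 2.85
position: [0.538, 0.1803, 0.0878]
tool_rot: [3.133, 0.212, -0.006]
force: [0.8, -0.5, 1.0]
opening: 0.0599
grip_force: 0.0
```

```bash
python3 -c "
from h import *
togo(540,182,4,.135)
im=viewer.grab_frame('scene')[:,:,::-1]; im2=viewer.grab_frame('top')[:,:,::-1]
a=cv2.resize(im[150:270,240:400],(640,480)); cv2.imwrite('raw_s1.png',im)
cv2.imwrite('pics/g1.png',a)"
```

```text
t 2.85 pos [538.  180.3  87.8] yaw 0.135 zaxis [-0.0037 -0.0012 -1.    ] F [ 0.8 -0.5  1. ] open 59.9 grip 0.0
tool delta mm [ 2.5 -1.5 83.8] turn z 0.0
```

View pics/g1.png

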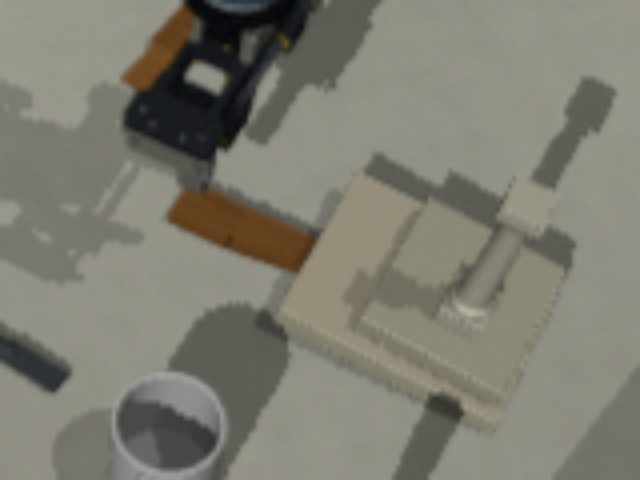

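The gripper hangs above the butt, at about (190,200) in the crop, with both sides free and the stack undisturbed. I'll descend.

{"name": "send_rows", "arguments": {
  "translation": [
    [0.001,0,0.02],
    [0.001,0,0.02],
    [0,0,0.018],
    [0,0,0.014],
    [0,0,0.008],
    [0,0,0],
    [0,0,0]
  ],
  "angular": [
    [0,0,0],
    [0,0,0],
    [0,0,0],
    [0,0,0],
    [0,0,0],
    [0,0,0],
    [0,0,0]
  ],
  "hand": [0.6,0.6,0.6,0.6,0.55,0.55,0.5]
}}

```text
t: 3.82
position: [0.5419, 0.181, 0.01]
tool_rot: [-3.134, -0.211, -0.001]
force: [0.5, -0.2, -0.0]
opening: 0.0455
grip_force: 0.0
```

```bash
python3 -c "
from h import *
togo(540,182,4,.135)"
```

```text
t 3.83 pos [541.9 181.   10. ] yaw 0.1347 zaxis [ 6.e-04  2.e-04 -1.e+00] F [ 0.5 -0.2 -0. ] open 45.5 grip 0.0
tool delta mm [-1.7 -1.2  6. ] turn z -0.0003
```

{"name": "send_rows", "arguments": {
  "translation": [
    [0,0,0.006],
    [0,0,0],
    [0,0,0],
    [0,0,0],
    [0,0,0],
    [0,0,0]
  ],
  "angular": [
    [0,0,0],
    [0,0,0],
    [0,0,0],
    [0,0,0],
    [0,0,0],
    [0,0,0]
  ],
  "hand": [0.48,0.45,0.43,0.41,0.4,0.39],
  "force": 3
}}

```text
t: 4.58
position: [0.5415, 0.1809, 0.0036]
tool_rot: [-3.134, -0.212, -0.0]
force: [-0.4, 0.2, 0.2]
opening: 0.0362
grip_force: 3.0
```

{"name": "send_rows", "arguments": {
  "translation": [
    [0,0,0],
    [0,0,0],
    [0,0,0],
    [0,0,0]
  ],
  "angular": [
    [0,0,0],
    [0,0,0],
    [0,0,0],
    [0,0,0]
  ],
  "hand": [0.37,0.35,0.33,0.32],
  "force": 3
}}

```text
t: 5.08
position: [0.5416, 0.1809, 0.0036]
tool_rot: [-3.134, -0.212, -0.0]
force: [0.1, -0.7, 0.7]
opening: 0.0362
grip_force: 3.0
```

{"name": "send_rows", "arguments": {
  "translation": [
    [0,0,0],
    [0,0,0],
    [0,0,0]
  ],
  "angular": [
    [0,0,0],
    [0,0,0],
    [0,0,0]
  ],
  "hand": [0.25,0.2,0.2],
  "force": 40
}}

```text
t: 5.45
position: [0.5415, 0.1809, 0.0036]
tool_rot: [-3.134, -0.212, -0.0]
force: [0.7, -0.1, 0.4]
opening: 0.0357
grip_force: 40.0
```

{"name": "send_rows", "arguments": {
  "translation": [
    [-0.0005,0,0],
    [-0.001,0,0],
    [-0.0015,0,0],
    [-0.002,0,0],
    [-0.002,0,0],
    [-0.002,0,0],
    [-0.002,0,0],
    [-0.002,0,0]
  ],
  "angular": [
    [0,0,0],
    [0,0,0],
    [0,0,0],
    [0,0,0],
    [0,0,0],
    [0,0,0],
    [0,0,0],
    [0,0,0]
  ],
  "hand": [0.2,0.2,0.2,0.2,0.2,0.2,0.2,0.2]
}}

```text
t: 6.45
position: [0.5306, 0.1798, 0.0042]
tool_rot: [-3.134, -0.212, -0.006]
force: [6.3, 1.3, -1.5]
opening: 0.0353
grip_force: 40.0
```

{"name": "send_rows", "arguments": {
  "translation": [
    [-0.002,0,0.0004],
    [-0.002,0,0],
    [-0.002,0,0],
    [-0.002,0,0],
    [-0.002,0,0],
    [-0.002,0,0],
    [-0.002,0,0],
    [-0.002,0,0],
    [-0.002,0,0],
    [-0.002,0,0],
    [-0.002,0,0],
    [-0.002,0,0]
  ],
  "angular": [
    [0,0,0],
    [0,0,0],
    [0,0,0],
    [0,0,0],
    [0,0,0],
    [0,0,0],
    [0,0,0],
    [0,0,0],
    [0,0,0],
    [0,0,0],
    [0,0,0],
    [0,0,0]
  ],
  "hand": [0.2,0.2,0.2,0.2,0.2,0.2,0.2,0.2,0.2,0.2,0.2,0.2]
}}

```text
t: 7.95
position: [0.5056, 0.1762, 0.0035]
tool_rot: [-3.134, -0.212, -0.002]
force: [4.6, 0.7, 1.8]
opening: 0.0354
grip_force: 40.0
```

```bash
python3 -c "
from h import *
togo(540,182,4,.135)
im=viewer.grab_frame('scene')[:,:,::-1]
a=cv2.resize(im[150:270,240:400],(640,480))
cv2.imwrite('pics/g2.png',a)"
```

```text
t 7.95 pos [505.6 176.2   3.5] yaw 0.1349 zaxis [ 1.5e-03  5.0e-04 -1.0e+00] F [4.6 0.7 1.8] open 35.4 grip 40.0
tool delta mm [34.9 -1.1 -0.5] turn z -0.0001
```

View pics/g2.png

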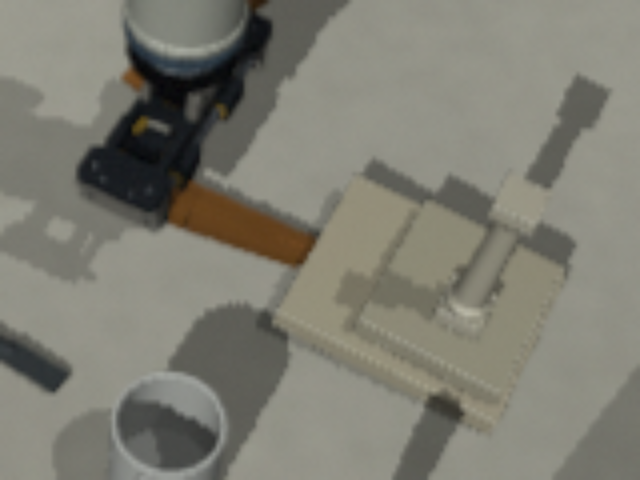

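The wedge is sliding out and the stack hasn't moved, with the column upright at (500,250). I'll go slower for the bevel.

{"name": "send_rows", "arguments": {
  "translation": [
    [-0.001,0,0],
    [-0.001,0,0],
    [-0.001,0,0],
    [-0.001,0,0],
    [-0.001,0,0],
    [-0.001,0,0],
    [-0.001,0,0],
    [-0.001,0,0],
    [-0.001,0,0],
    [-0.001,0,0],
    [-0.001,0,0],
    [-0.001,0,0]
  ],
  "angular": [
    [0,0,0],
    [0,0,0],
    [0,0,0],
    [0,0,0],
    [0,0,0],
    [0,0,0],
    [0,0,0],
    [0,0,0],
    [0,0,0],
    [0,0,0],
    [0,0,0],
    [0,0,0]
  ],
  "hand": [0.2,0.2,0.2,0.2,0.2,0.2,0.2,0.2,0.2,0.2,0.2,0.2]
}}

```text
t: 9.5
position: [0.4937, 0.1746, 0.0035]
tool_rot: [-3.134, -0.212, -0.002]
force: [6.1, 1.1, 1.3]
opening: 0.0353
grip_force: 40.0
```

{"name": "send_rows", "arguments": {
  "translation": [
    [-0.001,0,0],
    [-0.001,0,0],
    [-0.001,0,0],
    [-0.001,0,0],
    [-0.001,0,0],
    [-0.001,0,0],
    [-0.001,0,0],
    [-0.001,0,0],
    [-0.001,0,0],
    [-0.001,0,0],
    [-0.001,0,0],
    [-0.001,0,0]
  ],
  "angular": [
    [0,0,0],
    [0,0,0],
    [0,0,0],
    [0,0,0],
    [0,0,0],
    [0,0,0],
    [0,0,0],
    [0,0,0],
    [0,0,0],
    [0,0,0],
    [0,0,0],
    [0,0,0]
  ],
  "hand": [0.2,0.2,0.2,0.2,0.2,0.2,0.2,0.2,0.2,0.2,0.2,0.2]
}}

```text
t: 11.0
position: [0.482, 0.173, 0.0035]
tool_rot: [-3.134, -0.212, -0.003]
force: [5.8, 0.3, 2.4]
opening: 0.0354
grip_force: 40.0
```

{"name": "send_rows", "arguments": {
  "translation": [
    [-0.001,0,0],
    [-0.001,0,0],
    [-0.001,0,0],
    [-0.001,0,0],
    [-0.001,0,0],
    [-0.001,0,0],
    [-0.001,0,0],
    [-0.001,0,0],
    [-0.001,0,0],
    [-0.001,0,0],
    [-0.001,0,0],
    [-0.001,0,0]
  ],
  "angular": [
    [0,0,0],
    [0,0,0],
    [0,0,0],
    [0,0,0],
    [0,0,0],
    [0,0,0],
    [0,0,0],
    [0,0,0],
    [0,0,0],
    [0,0,0],
    [0,0,0],
    [0,0,0]
  ],
  "hand": [0.2,0.2,0.2,0.2,0.2,0.2,0.2,0.2,0.2,0.2,0.2,0.2]
}}

```text
t: 12.5
position: [0.4691, 0.1711, 0.0034]
tool_rot: [-3.134, -0.211, -0.0]
force: [2.8, -0.3, 4.8]
opening: 0.0357
grip_force: 40.0
```

{"name": "send_rows", "arguments": {
  "translation": [
    [-0.001,0,0],
    [-0.001,0,0],
    [-0.002,0,0],
    [-0.002,0,0],
    [-0.003,0,0],
    [-0.004,0,0],
    [-0.005,0,0],
    [-0.005,0,0],
    [-0.004,0,0],
    [0,0,0],
    [0,0,0]
  ],
  "angular": [
    [0,0,0],
    [0,0,0],
    [0,0,0],
    [0,0,0],
    [0,0,0],
    [0,0,0],
    [0,0,0],
    [0,0,0],
    [0,0,0],
    [0,0,0],
    [0,0,0]
  ],
  "hand": [0.2,0.2,0.2,0.2,0.2,0.2,0.2,0.2,0.2,0.2,0.2]
}}

```text
t: 13.88
position: [0.4419, 0.1674, 0.0034]
tool_rot: [3.134, 0.211, -0.001]
force: [1.4, 0.1, 7.7]
opening: 0.0353
grip_force: 40.0
```

```bash
python3 - <<'E'
from h import *
im=viewer.grab_frame('scene')[:,:,::-1]; it=viewer.grab_frame('top')[:,:,::-1]
cv2.imwrite('raw_s3.png',im); cv2.imwrite('raw_t3.png',it)
o=np.hstack([cv2.resize(im[130:280,230:400],(425,375)),cv2.resize(it[60:210,170:320],(375,375))])
cv2.imwrite('pics/g3.png',o)
P=contour("top",it,(200,150,240,195),.012); print(sides(P,.135))
# mouth-frame target: wedge origin X=-152 (+ clear of face)
psi=.141;M=np.array([565.5,-258.5]);Rm=np.array([[np.cos(psi),-np.sin(psi)],[np.sin(psi),np.cos(psi)]])
for X in(-155,-120,-80): print(X,(M+Rm@[X,2+(X+25)/8]).round(1))
togo(406,-296,60,.141)
E
```

```text
{'left': ([560.7000122070312, 200.8000030517578], 0.107), 'right': ([564.5, 181.60000610351562], 0.267), 'near': ([545.9000244140625, 187.39999389648438], -1.252), 'far': ([581.5, 193.39999389648438], -1.402)}
-155 [ 414.  -294.4]
-120 [ 448.1 -285.1]
-80 [ 487.  -274.6]
t 13.97 pos [441.9 167.4   3.4] yaw 0.1348 zaxis [-8.e-04 -2.e-04 -1.e+00] F [1.  0.5 8.5] open 35.4 grip 40.0
tool delta mm [-97.9 454.4 -56.5] turn z -0.0062
```

View pics/g3.png

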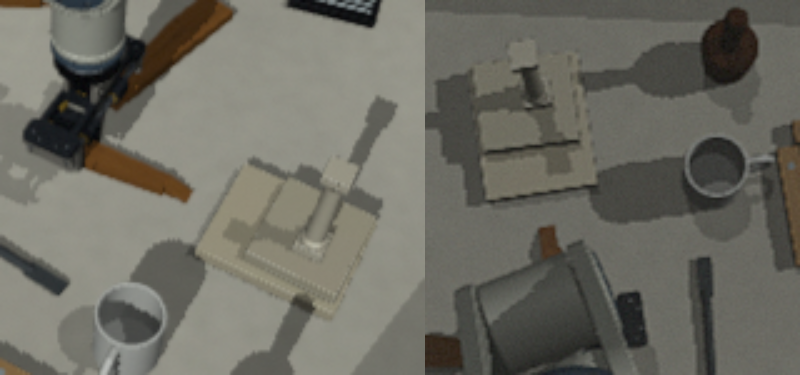

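The stack lies flat and hasn't shifted, and the column is standing (scene crop (322,215)). The wedge tip is clear at (190,190). I'll lift the wedge and carry it to the gap mouth.

{"name": "send_rows", "arguments": {
  "translation": [
    [0,0,-0.01],
    [0,0,-0.03],
    [0,0,-0.04],
    [-0.009,0.0451,-0.03],
    [-0.009,0.0451,-0.01],
    [-0.009,0.0451,0],
    [-0.009,0.0451,0],
    [-0.009,0.0451,0],
    [-0.009,0.0451,0],
    [-0.009,0.0451,0],
    [-0.009,0.0451,0]
  ],
  "angular": [
    [0,0,0],
    [0,0,0],
    [0,0,0],
    [0,0,0],
    [0,0,0],
    [0,0,0],
    [0,0,0],
    [0,0,0],
    [0,0,0],
    [0,0,0],
    [0,0,-0.006]
  ],
  "hand": [0.2,0.2,0.2,0.2,0.2,0.2,0.2,0.2,0.2,0.2,0.2]
}}

```text
t: 15.35
position: [0.4179, -0.2006, 0.1231]
tool_rot: [-3.132, -0.221, 0.003]
force: [0.7, 0.5, 0.5]
opening: 0.0356
grip_force: 40.0
```

{"name": "send_rows", "arguments": {
  "translation": [
    [-0.009,0.0451,0],
    [-0.009,0.0451,0.01],
    [0,0,0.03],
    [0,0,0.03],
    [0,0,0.0],
    [0,0,0]
  ],
  "angular": [
    [0,0,0],
    [0,0,0],
    [0,0,0],
    [0,0,0],
    [0,0,0],
    [0,0,0]
  ],
  "hand": [0.2,0.2,0.2,0.2,0.2,0.2]
}}

```text
t: 16.1
position: [0.4143, -0.2913, 0.0539]
tool_rot: [-3.133, -0.221, 0.001]
force: [0.6, 0.3, -2.0]
opening: 0.0355
grip_force: 40.0
```

```bash
python3 - <<'E'
from h import *
togo(413.6,-291.4,3.5,.141)
E
```

```text
t 16.1 pos [ 414.3 -291.3   53.9] yaw 0.141 zaxis [-4.e-04  3.e-04 -1.e+00] F [ 0.6  0.3 -2. ] open 35.5 grip 40.0
tool delta mm [-0.6 -0.  50.4] turn z 0.0
```

{"name": "send_rows", "arguments": {
  "translation": [
    [0,0,0.02],
    [0,0,0.02],
    [0,0,0.006],
    [0,0,0.003],
    [0,0,0]
  ],
  "angular": [
    [0,0,0],
    [0,0,0],
    [0,0,0],
    [0,0,0],
    [0,0,0]
  ],
  "hand": [0.2,0.2,0.2,0.2,0.2]
}}

```text
t: 16.73
position: [0.4148, -0.2918, 0.0049]
tool_rot: [3.133, 0.221, 0.001]
force: [0.4, 0.7, -0.7]
opening: 0.0351
grip_force: 40.0
```

```bash
python3 - <<'E'
from h import *
togo(413.6,-291.4,3.5,.141)
im=viewer.grab_frame('scene')[:,:,::-1]; it=viewer.grab_frame('top')[:,:,::-1]
o=np.hstack([cv2.resize(im[250:384,130:290],(450,377)),cv2.resize(it[95:230,300:425],(349,377))])
cv2.imwrite('pics/g4.png',o)
P=contour("top",it,(340,152,365,190),.012); print(sides(P,.135))
E
```

```text
t 16.73 pos [ 414.8 -291.8    4.9] yaw 0.1409 zaxis [ 7.e-04 -5.e-04 -1.e+00] F [ 0.4  0.7 -0.7] open 35.1 grip 40.0
tool delta mm [-1.2 -0.5  1.4] turn z -0.0001
{'left': ([532.0999755859375, -255.6999969482422], 0.193), 'right': ([539.0999755859375, -261.1000061035156], -0.039), 'near': ([523.7000122070312, -260.5], -0.039), 'far': ([543.7000122070312, -259.3999938964844], 0.226)}
```

View pics/g4.png

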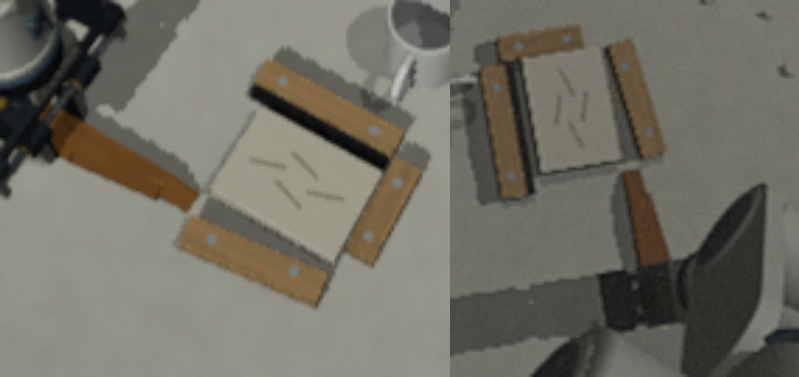

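The tip sits at the mouth, between the slab corner and the cleat end (top crop (632,172)), with clearance on both sides. I'll advance while holding the wedge.

{"name": "send_rows", "arguments": {
  "translation": [
    [0.002,-0.0002,0.0006],
    [0.003,-0.0003,0],
    [0.003,-0.0003,0],
    [0.003,-0.0003,0],
    [0.003,-0.0003,0],
    [0.003,-0.0003,0],
    [0.003,-0.0003,0],
    [0.003,-0.0003,0],
    [0.003,-0.0003,0],
    [0.002,-0.0002,0],
    [0.002,-0.0002,0],
    [0,0,0]
  ],
  "angular": [
    [0,0,0],
    [0,0,0],
    [0,0,0],
    [0,0,0],
    [0,0,0],
    [0,0,0],
    [0,0,0],
    [0,0,0],
    [0,0,0],
    [0,0,0],
    [0,0,0],
    [0,0,0]
  ],
  "hand": [0.2,0.2,0.2,0.2,0.2,0.2,0.2,0.2,0.2,0.2,0.2,0.2],
  "force": 15
}}

```text
t: 18.32
position: [0.4439, -0.2844, 0.0036]
tool_rot: [3.134, 0.221, 0.0]
force: [1.3, 0.0, -0.1]
opening: 0.036
grip_force: 15.0
```

{"name": "send_rows", "arguments": {
  "translation": [
    [0.002,-0.0002,0],
    [0.002,-0.0002,0],
    [0.002,-0.0002,0],
    [0.002,-0.0002,0],
    [0.002,-0.0002,0],
    [0,0,0]
  ],
  "angular": [
    [0,0,0],
    [0,0,0],
    [0,0,0],
    [0,0,0],
    [0,0,0],
    [0,0,0]
  ],
  "hand": [0.2,0.2,0.2,0.2,0.2,0.2]
}}

```text
t: 19.08
position: [0.4539, -0.2821, 0.0037]
tool_rot: [3.133, 0.221, 0.001]
force: [0.4, -0.8, -1.0]
opening: 0.0359
grip_force: 15.0
```

{"name": "send_rows", "arguments": {
  "translation": [
    [0.002,-0.0002,0],
    [0.002,-0.0002,0],
    [0.002,-0.0002,0],
    [0.002,-0.0002,0],
    [0.002,-0.0002,0],
    [0,0,0]
  ],
  "angular": [
    [0,0,0],
    [0,0,0],
    [0,0,0],
    [0,0,0],
    [0,0,0],
    [0,0,0]
  ],
  "hand": [0.2,0.2,0.2,0.2,0.2,0.2]
}}

```text
t: 19.82
position: [0.4636, -0.2796, 0.0036]
tool_rot: [3.134, 0.221, 0.001]
force: [0.2, -2.3, -0.6]
opening: 0.0358
grip_force: 15.0
```

{"name": "send_rows", "arguments": {
  "translation": [
    [0.002,-0.0002,0],
    [0.002,-0.0002,0],
    [0.002,-0.0002,0],
    [0.002,-0.0002,0],
    [0.002,-0.0002,0],
    [0,0,0]
  ],
  "angular": [
    [0,0,0],
    [0,0,0],
    [0,0,0],
    [0,0,0],
    [0,0,0],
    [0,0,0]
  ],
  "hand": [0.2,0.2,0.2,0.2,0.2,0.2]
}}

```text
t: 20.58
position: [0.4733, -0.2772, 0.0036]
tool_rot: [3.134, 0.221, 0.001]
force: [0.1, -3.2, -0.1]
opening: 0.036
grip_force: 15.1
```

{"name": "send_rows", "arguments": {
  "translation": [
    [0,0,0],
    [0,0,0],
    [0,0,0],
    [0,0,-0.01],
    [0,0,-0.03],
    [-0.02,0,0],
    [-0.029,0,0],
    [0,0,0],
    [0,0,0.02],
    [0,0,0.019],
    [0,0,0]
  ],
  "angular": [
    [0,0,0],
    [0,0,0],
    [0,0,0],
    [0,0,0],
    [0,0,0],
    [0,0,0],
    [0,0,0],
    [0,0,0],
    [0,0,0],
    [0,0,0],
    [0,0,0]
  ],
  "hand": [0.42,0.5,0.55,0.55,0.4,0.2,0,0,0,0,0],
  "force": 15
}}

```text
t: 21.95
position: [0.4238, -0.2835, 0.0034]
tool_rot: [-3.132, -0.221, 0.003]
force: [-0.2, 0.2, -0.5]
opening: 0.0003
grip_force: 0.0
```

```bash
python3 - <<'E'
from h import *
togo(413.6,-291.4,3.5,.141)
im=viewer.grab_frame('scene')[:,:,::-1]; it=viewer.grab_frame('top')[:,:,::-1]
o=np.hstack([cv2.resize(im[250:384,130:290],(450,377)),cv2.resize(it[95:230,300:425],(349,377))])
cv2.imwrite('pics/g5.png',o)
E
```

```text
t 21.95 pos [ 423.8 -283.5    3.4] yaw 0.1407 zaxis [-0.002   0.0014 -1.    ] F [-0.2  0.2 -0.5] open 0.3 grip 0.0
tool delta mm [-11.2   6.4  -0.1] turn z -0.0003
```

View pics/g5.png

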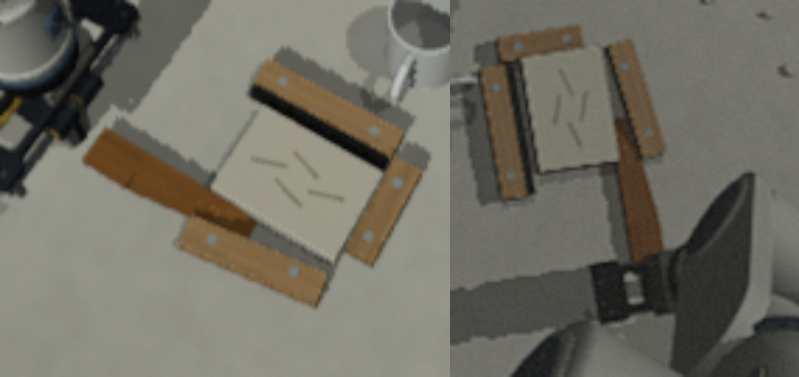

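The wedge is in the gap about 50 mm (tip at scene crop (250,228)), with the closed fingers behind the butt. I'll push now.

{"name": "send_rows", "arguments": {
  "translation": [
    [0.003,0,-0.001],
    [0.003,0,0],
    [0.002,0,0],
    [0.002,0,0],
    [0.002,-0.0002,0],
    [0.002,-0.0003,0],
    [0.002,-0.0002,0],
    [0.001,-0.0001,0],
    [0.001,-0.0001,0],
    [0,0,0]
  ],
  "angular": [
    [0,0,0],
    [0,0,0],
    [0,0,0],
    [0,0,0],
    [0,0,0],
    [0,0,0],
    [0,0,0],
    [0,0,0],
    [0,0,0],
    [0,0,0]
  ],
  "hand": [0,0,0,0,0,0,0,0,0,0]
}}

```text
t: 23.3
position: [0.442, -0.2806, 0.0055]
tool_rot: [-3.134, -0.221, 0.0]
force: [-2.8, -0.8, 1.8]
opening: 0.0007
grip_force: 1.5
```

{"name": "send_rows", "arguments": {
  "translation": [
    [0.001,-0.0001,0],
    [0.001,-0.0001,0],
    [0.001,-0.0001,0],
    [0.001,-0.0002,0],
    [0,0,0]
  ],
  "angular": [
    [0,0,0],
    [0,0,0],
    [0,0,0],
    [0,0,0],
    [0,0,0]
  ],
  "hand": [0,0,0,0,0]
}}

```text
t: 23.92
position: [0.4454, -0.2794, 0.0055]
tool_rot: [-3.133, -0.221, 0.002]
force: [-5.7, -1.7, 3.3]
opening: 0.0003
grip_force: 2.8
```

{"name": "send_rows", "arguments": {
  "translation": [
    [0.001,-0.0001,0],
    [0.001,-0.0001,0],
    [0.001,-0.0001,0],
    [0.001,-0.0002,0],
    [0,0,0]
  ],
  "angular": [
    [0,0,0],
    [0,0,0],
    [0,0,0],
    [0,0,0],
    [0,0,0]
  ],
  "hand": [0,0,0,0,0]
}}

```text
t: 24.55
position: [0.449, -0.2782, 0.0055]
tool_rot: [-3.133, -0.221, 0.003]
force: [-6.0, -1.2, 4.6]
opening: 0.0005
grip_force: 3.4
```

{"name": "send_rows", "arguments": {
  "translation": [
    [0.001,-0.0001,0],
    [0.001,-0.0001,0],
    [0.001,-0.0001,0],
    [0.001,-0.0002,0],
    [0,0,0]
  ],
  "angular": [
    [0,0,0],
    [0,0,0],
    [0,0,0],
    [0,0,0],
    [0,0,0]
  ],
  "hand": [0,0,0,0,0]
}}

```text
t: 25.18
position: [0.453, -0.2772, 0.0055]
tool_rot: [-3.133, -0.221, 0.002]
force: [-5.9, -1.4, 3.8]
opening: 0.0009
grip_force: 3.1
```

{"name": "send_rows", "arguments": {
  "translation": [
    [0.001,-0.0001,0],
    [0.001,-0.0001,0],
    [0.001,-0.0001,0],
    [0.001,-0.0002,0],
    [0,0,0]
  ],
  "angular": [
    [0,0,0],
    [0,0,0],
    [0,0,0],
    [0,0,0],
    [0,0,0]
  ],
  "hand": [0,0,0,0,0]
}}

```text
t: 25.8
position: [0.457, -0.2762, 0.0055]
tool_rot: [-3.133, -0.221, 0.002]
force: [-5.8, -2.3, 3.0]
opening: 0.0004
grip_force: 3.0
```

{"name": "send_rows", "arguments": {
  "translation": [
    [0.001,-0.0001,0],
    [0.001,-0.0001,0],
    [0.001,-0.0001,0],
    [0.001,-0.0002,0],
    [0.001,-0.0001,0],
    [0.001,-0.0001,0],
    [0,0,0]
  ],
  "angular": [
    [0,0,0],
    [0,0,0],
    [0,0,0],
    [0,0,0],
    [0,0,0],
    [0,0,0],
    [0,0,0]
  ],
  "hand": [0,0,0,0,0,0,0]
}}

```text
t: 26.68
position: [0.4629, -0.2746, 0.0055]
tool_rot: [-3.133, -0.221, 0.002]
force: [-5.6, -2.5, 3.8]
opening: 0.0004
grip_force: 3.0
```

{"name": "send_rows", "arguments": {
  "translation": [
    [0.001,-0.0001,0],
    [0.001,-0.0001,0],
    [0.001,-0.0001,0],
    [0.001,-0.0002,0],
    [0,0,0]
  ],
  "angular": [
    [0,0,0],
    [0,0,0],
    [0,0,0],
    [0,0,0],
    [0,0,0]
  ],
  "hand": [0,0,0,0,0]
}}

```text
t: 27.3
position: [0.4668, -0.2736, 0.0055]
tool_rot: [-3.133, -0.221, 0.002]
force: [-4.8, -1.5, 3.7]
opening: 0.0001
grip_force: 2.9
```

{"name": "send_rows", "arguments": {
  "translation": [
    [0.001,-0.0001,0],
    [0.001,-0.0001,0],
    [0.001,-0.0001,0],
    [0.001,-0.0002,0],
    [0,0,0]
  ],
  "angular": [
    [0,0,0],
    [0,0,0],
    [0,0,0],
    [0,0,0],
    [0,0,0]
  ],
  "hand": [0,0,0,0,0]
}}

```text
t: 27.92
position: [0.4708, -0.2726, 0.0055]
tool_rot: [-3.133, -0.221, 0.002]
force: [-5.0, -2.5, 3.5]
opening: 0.0008
grip_force: 2.8
```

{"name": "send_rows", "arguments": {
  "translation": [
    [0.001,-0.0001,0],
    [0.001,-0.0001,0],
    [0.001,-0.0001,0],
    [0.001,-0.0002,0],
    [0.001,-0.0001,0],
    [0.001,-0.0001,0],
    [0,0,0]
  ],
  "angular": [
    [0,0,0],
    [0,0,0],
    [0,0,0],
    [0,0,0],
    [0,0,0],
    [0,0,0],
    [0,0,0]
  ],
  "hand": [0,0,0,0,0,0,0]
}}

```text
t: 28.8
position: [0.4766, -0.2711, 0.0055]
tool_rot: [-3.133, -0.221, 0.002]
force: [-4.9, -2.2, 2.6]
opening: 0.0002
grip_force: 2.7
```

{"name": "send_rows", "arguments": {
  "translation": [
    [0.001,-0.0001,0],
    [0.001,-0.0001,0],
    [0.001,-0.0001,0],
    [0.001,-0.0002,0],
    [0,0,0]
  ],
  "angular": [
    [0,0,0],
    [0,0,0],
    [0,0,0],
    [0,0,0],
    [0,0,0]
  ],
  "hand": [0,0,0,0,0]
}}

```text
t: 29.42
position: [0.4806, -0.2701, 0.0055]
tool_rot: [-3.133, -0.221, 0.001]
force: [-4.4, -2.6, 3.2]
opening: 0.0003
grip_force: 2.6
```

{"name": "send_rows", "arguments": {
  "translation": [
    [0.001,-0.0001,0],
    [0.001,-0.0001,0],
    [0.001,-0.0001,0],
    [0.001,-0.0002,0],
    [0,0,0]
  ],
  "angular": [
    [0,0,0],
    [0,0,0],
    [0,0,0],
    [0,0,0],
    [0,0,0]
  ],
  "hand": [0,0,0,0,0]
}}

```text
t: 30.05
position: [0.4845, -0.269, 0.0055]
tool_rot: [-3.133, -0.221, 0.001]
force: [-4.0, -1.6, 2.8]
opening: 0.0002
grip_force: 2.5
```

{"name": "send_rows", "arguments": {
  "translation": [
    [0.001,-0.0001,0],
    [0.001,-0.0001,0],
    [0.001,-0.0001,0],
    [0.001,-0.0002,0],
    [0,0,0]
  ],
  "angular": [
    [0,0,0],
    [0,0,0],
    [0,0,0],
    [0,0,0],
    [0,0,0]
  ],
  "hand": [0,0,0,0,0]
}}

```text
t: 30.68
position: [0.4881, -0.2682, 0.0055]
tool_rot: [-3.134, -0.221, 0.002]
force: [-6.3, -4.0, 3.0]
opening: 0.0008
grip_force: 3.6
```

{"name": "send_rows", "arguments": {
  "translation": [
    [0.001,-0.0001,0],
    [0.001,-0.0001,0],
    [0.001,-0.0001,0],
    [0.001,-0.0002,0],
    [0,0,0]
  ],
  "angular": [
    [0,0,0],
    [0,0,0],
    [0,0,0],
    [0,0,0],
    [0,0,0]
  ],
  "hand": [0,0,0,0,0]
}}

```text
t: 31.3
position: [0.4913, -0.2675, 0.0055]
tool_rot: [3.134, 0.222, -0.004]
force: [-8.8, -7.3, 4.9]
opening: 0.0006
grip_force: 5.1
```

{"name": "send_rows", "arguments": {
  "translation": [
    [0.001,-0.0001,0],
    [0.001,-0.0001,0],
    [0.001,-0.0001,0],
    [0,0,0]
  ],
  "angular": [
    [0,0,0],
    [0,0,0],
    [0,0,0],
    [0,0,0]
  ],
  "hand": [0,0,0,0]
}}

```text
t: 31.8
position: [0.4938, -0.267, 0.0055]
tool_rot: [3.133, 0.222, -0.005]
force: [-12.0, -8.9, 5.0]
opening: 0.0005
grip_force: 6.3
```

{"name": "send_rows", "arguments": {
  "translation": [
    [-0.004,0,0],
    [-0.004,0,0],
    [0,0,0],
    [0,0,0]
  ],
  "angular": [
    [0,0,0],
    [0,0,0],
    [0,0,0],
    [0,0,0]
  ],
  "hand": [0,0,0,0]
}}

```text
t: 32.3
position: [0.4881, -0.2674, 0.0057]
tool_rot: [3.134, 0.221, 0.001]
force: [0.8, 0.1, 0.4]
opening: -0.0
grip_force: 0.0
```

```bash
python3 - <<'E'
from h import *
togo(493.8,-267,5.5,.141)
im=viewer.grab_frame('scene')[:,:,::-1]; it=viewer.grab_frame('top')[:,:,::-1]
o=np.hstack([cv2.resize(im[250:384,130:290],(450,377)),cv2.resize(it[95:230,300:425],(349,377))])
cv2.imwrite('pics/g6.png',o)
E
```

```text
t 32.3 pos [ 488.1 -267.4    5.7] yaw 0.1408 zaxis [ 5.e-04 -1.e-04 -1.e+00] F [0.8 0.1 0.4] open -0.0 grip 0.0
tool delta mm [5.7 0.4 0.2] turn z -0.0002
```

View pics/g6.png

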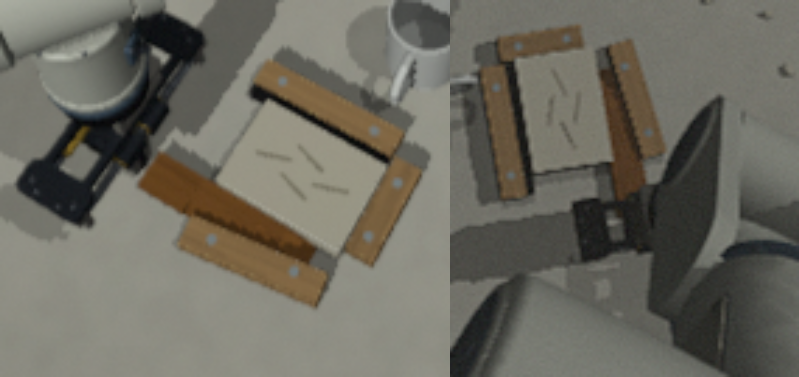

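The wedge lies along the cleat face, and the slab has been moved across to the batten. I'll push again, straight.

{"name": "send_rows", "arguments": {
  "translation": [
    [0.002,0,0],
    [0.002,0,0],
    [0.001,0,0],
    [0.001,0,0],
    [0.001,0,0],
    [0.001,0,0],
    [0,0,0]
  ],
  "angular": [
    [0,0,0],
    [0,0,0],
    [0,0,0],
    [0,0,0],
    [0,0,0],
    [0,0,0],
    [0,0,0]
  ],
  "hand": [0,0,0,0,0,0,0]
}}

```text
t: 33.28
position: [0.4945, -0.2665, 0.0054]
tool_rot: [-3.134, -0.221, 0.003]
force: [-4.5, -2.8, 2.4]
opening: 0.0005
grip_force: 2.7
```

{"name": "send_rows", "arguments": {
  "translation": [
    [0.001,0,0],
    [0.001,-0.0001,0],
    [0,0,0]
  ],
  "angular": [
    [0,0,0],
    [0,0,0],
    [0,0,0]
  ],
  "hand": [0,0,0]
}}

```text
t: 33.65
position: [0.4958, -0.2663, 0.0054]
tool_rot: [-3.134, -0.222, 0.005]
force: [-8.0, -5.4, 4.4]
opening: 0.001
grip_force: 4.2
```

{"name": "send_rows", "arguments": {
  "translation": [
    [0.001,0.0003,0],
    [0.001,0.0002,0],
    [0,0,0]
  ],
  "angular": [
    [0,0,0],
    [0,0,0],
    [0,0,0]
  ],
  "hand": [0,0,0]
}}

```text
t: 34.02
position: [0.497, -0.2663, 0.0054]
tool_rot: [-3.133, -0.222, 0.007]
force: [-10.7, -4.6, 6.3]
opening: 0.0004
grip_force: 5.8
```

{"name": "send_rows", "arguments": {
  "translation": [
    [0.001,0.0002,0],
    [0.001,0.0002,0],
    [0,0,0]
  ],
  "angular": [
    [0,0,0],
    [0,0,0],
    [0,0,0]
  ],
  "hand": [0,0,0]
}}

```text
t: 34.4
position: [0.4977, -0.2661, 0.0053]
tool_rot: [-3.132, -0.222, 0.011]
force: [-15.2, -5.4, 10.5]
opening: 0.0004
grip_force: 8.1
```

{"name": "send_rows", "arguments": {
  "translation": [
    [-0.004,0,0],
    [-0.004,0,-0.0005],
    [0,0,0],
    [0,0,0]
  ],
  "angular": [
    [0,0,0],
    [0,0,0],
    [0,0,0],
    [0,0,0]
  ],
  "hand": [0,0,0,0]
}}

```text
t: 34.9
position: [0.4941, -0.2674, 0.0062]
tool_rot: [3.134, 0.221, 0.001]
force: [0.1, 0.6, 0.1]
opening: 0.0002
grip_force: 0.0
```

{"name": "send_rows", "arguments": {
  "translation": [
    [0.003,0,0],
    [0.002,0,0],
    [0.001,0,0],
    [0.001,0,0],
    [0.001,0,0],
    [0.001,0,0],
    [0,0,0]
  ],
  "angular": [
    [0,0,0],
    [0,0,0],
    [0,0,0],
    [0,0,0],
    [0,0,0],
    [0,0,0],
    [0,0,0]
  ],
  "hand": [0,0,0,0,0,0,0]
}}

```text
t: 35.78
position: [0.4987, -0.2663, 0.0059]
tool_rot: [-3.132, -0.223, 0.012]
force: [-17.3, -7.4, 12.2]
opening: 0.0003
grip_force: 9.0
```

{"name": "send_rows", "arguments": {
  "translation": [
    [0.001,0,0],
    [0,0,0]
  ],
  "angular": [
    [0,0,0],
    [0,0,0]
  ],
  "hand": [0,0]
}}

```text
t: 36.02
position: [0.4992, -0.2661, 0.0058]
tool_rot: [-3.132, -0.223, 0.013]
force: [-19.4, -8.1, 12.4]
opening: 0.0007
grip_force: 9.8
```

{"name": "send_rows", "arguments": {
  "translation": [
    [-0.004,0,0],
    [-0.005,0.0005,-0.0005],
    [0,0,0],
    [0,0,0]
  ],
  "angular": [
    [0,0,0],
    [0,0,0],
    [0,0,0],
    [0,0,0]
  ],
  "hand": [0,0,0,0]
}}

```text
t: 36.52
position: [0.4953, -0.2678, 0.0067]
tool_rot: [3.134, 0.221, 0.001]
force: [0.6, 0.4, 0.4]
opening: 0.0004
grip_force: 0.0
```

{"name": "send_rows", "arguments": {
  "translation": [
    [0.003,0,0],
    [0.002,0,0],
    [0.001,0,0],
    [0.001,0,0],
    [0.001,0,0],
    [0,0,0]
  ],
  "angular": [
    [0,0,0],
    [0,0,0],
    [0,0,0],
    [0,0,0],
    [0,0,0],
    [0,0,0]
  ],
  "hand": [0,0,0,0,0,0]
}}

```text
t: 37.28
position: [0.4992, -0.2668, 0.0063]
tool_rot: [-3.133, -0.223, 0.01]
force: [-14.8, -7.5, 9.7]
opening: 0.0001
grip_force: 7.9
```

{"name": "send_rows", "arguments": {
  "translation": [
    [0.0005,0,0],
    [0,0,0]
  ],
  "angular": [
    [0,0,0],
    [0,0,0]
  ],
  "hand": [0,0]
}}

```text
t: 37.52
position: [0.4993, -0.2668, 0.0063]
tool_rot: [-3.132, -0.223, 0.011]
force: [-17.0, -8.7, 11.2]
opening: 0.0006
grip_force: 8.8
```

{"name": "send_rows", "arguments": {
  "translation": [
    [-0.005,0,0],
    [-0.01,0,0],
    [-0.015,0,-0.01],
    [-0.02,0,-0.04],
    [-0.04,0,-0.05],
    [-0.04,0,-0.04],
    [0,0.04,-0.02],
    [0,0.05,0],
    [0,0.05,0],
    [0,0,0],
    [0,0,0]
  ],
  "angular": [
    [0,0,0],
    [0,0,0],
    [0,0,0],
    [0,0,0],
    [0,0,0],
    [0,0,0],
    [0,0,0],
    [0,0,0],
    [0,0,0],
    [0,0,0],
    [0,0,0]
  ],
  "hand": [0,0,0,0,0,0,0,0,0,0,0]
}}

```text
t: 38.9
position: [0.3942, -0.4223, 0.1653]
tool_rot: [-3.133, -0.22, 0.001]
force: [-0.1, -0.5, -0.4]
opening: -0.0001
grip_force: 0.0
```

```bash
python3 - <<'E'
from h import *
im=viewer.grab_frame('scene')[:,:,::-1]; it=viewer.grab_frame('top')[:,:,::-1]
a=im[170:375,170:400]; b=it[60:230,180:400]
o=np.hstack([cv2.resize(a,(400,357)),cv2.resize(b,(400,357))])
cv2.imwrite('pics/g7.png',o)
togo(0,0,0)
def br(u):
    g=cv2.GaussianBlur(cv2.cvtColor(u,cv2.COLOR_BGR2GRAY),(0,0),2); t,m=cv2.threshold(g,0,255,cv2.THRESH_OTSU); return m
print(sides(contour("top",it,(322,110,362,157),.025,br),.14))
E
```

```text
t 39.0 pos [ 394.6 -421.9  165.4] yaw 0.1413 zaxis [-5.e-04  8.e-04 -1.e+00] F [ 0.1 -0.1 -0.5] open 0.1 grip 0.0
tool delta mm [-331.2 -473.1  165.9] turn z None
{'left': ([625.7000122070312, -141.0], 0.131), 'right': ([623.4000244140625, -230.8000030517578], 0.137), 'near': ([561.4000244140625, -207.89999389648438], -1.438), 'far': ([689.4000244140625, -187.89999389648438], -1.384)}
```

View pics/g7.png

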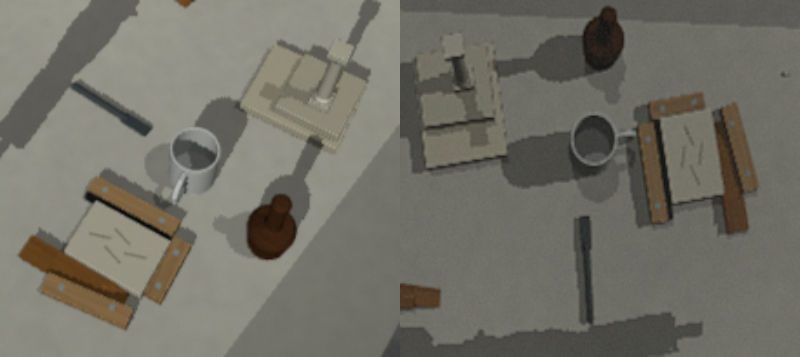

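The wedge is seated between the cleat and the slab. The slab's near side measures about 19 mm from the gap frame, so it is against the batten. The stack and column are standing, and the mug, mallet and chisel haven't moved.

```bash
python3 -c "
from cell import arm
print(arm.hand_in())"
```

```text
the job is handed in; nothing more can be done
None
```

I handed the job in at about 39 s: the stack came down flat with the column still standing, the wedge was pressed in to about 18–20 N until it went no further, holding the slab against its batten, and the mug, mallet and chisel were not touched.

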